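# Put the sugar shaker away in the catch-locked case drawer

## Task

Put the steel sugar shaker away: pull the drawer of the pastry case well out by its black wing handle, stand the shaker upright in the drawer's open bay, let go of it, and push the drawer fully home. The drawer may or may not be caught by the handle's hidden catch, and the handle is loose on its spindle so its angle tells nothing: pull to find out, and if it is held, let it back in, turn the handle a little one way or the other and try again until it comes. Do not tip the shaker over, and leave the jar and the mug where they stand.

Things in the scene. Friction and masses are not known exactly. Their poses are not given: they have to be found in the camera images.
- drawer (a joint): How far the drawer is out, m: 0 shut, 0.14 at its stop. It slides along the case's own -x (towards the robot), level. Friction about 2 N. White sloping front, lime-green tub behind it. While the catch holds, it still gives 2 to 15 mm and then stops hard; past 20 mm it is free to run all the way.
- knob (a joint): Turn of the wing handle, rad, about its own z (positive anticlockwise seen from outside); stops at -0.75 and 0.75; at 0 the wing lies straight up the slope. Stays where left (0.06 N m). The catch is free only over a band about 0.35 rad wide, its middle unseen, between -0.52 and 0.52. It must be in the band while the drawer passes its first 20 mm, out or in: leave it at the angle that worked.
- knob_grip (a point): Centre of the black wing handle: bar 52 mm long (its x), 14 mm thick (its y, pinch it so), 26 mm tall (its z). Its z is the spindle axis, pointing out, square to the sloping drawer front, leaning 38 degrees from vertical to the robot (case's -x); bring the tool in along it. The front's face lies 27 mm below this point along z. Turns with the handle, travels with the drawer.
- bay (a point): Centre of the bay's floor in the drawer. Axes as the case: x into the case, y left, z up. Inside 115 mm along x, 154 mm along y; front wall 83 mm high, the others 50 mm. Travels with the drawer: shut, it lies 67 mm behind the case front, under its top; fully out, 73 mm before it. The case opening clears 97 mm above this floor.
- case: White pastry case, fixed: 270 mm deep (x), 360 wide (y), 117 high; on top, from 65 mm behind its front, a wire rack and lime tray of pastries up to 220 mm. Origin: on the counter, middle of the front's lower edge; x points away from the robot. The shut drawer's front projects 78 mm to -x; black wing handle on its +y half (85 mm left of the middle), bay in its -y half.
- shaker_centre (a point): Centre, half-way up, of the steel sugar shaker: upright cylinder 50 mm across, 72 mm high with a domed top having small dark holes (straight sides up to 58 mm), about 0.2 kg. Its z is its axis. Stands on the counter.
- jar_centre (a point): Amber glass jar with a red cap, 60 mm across, 85 mm high; point on its axis 40 mm above its foot. To be left alone.
- mug_centre (a point): White mug, 76 mm across, 85 mm high, with a handle at the side; point on its axis 40 mm above its foot. To be left alone.
Things that resemble listed ones, but are neither listed nor needed, are in the scene too. What is shaped like the part that bears shaker_centre but green or purple is not meant.

How it is judged:
By the outcome, as a careful person would: the job done as asked, in the order asked, and still so for the second after the job is handed in, with the robot touching nothing.
It also fails if it takes over 67 s, if anything falls off the work surface, if the arm or the gripper's body presses on something with over 40 N, if the wrist force passes 120 N, or if a joint passes its speed limit or range.

## Robot

A 7-joint arm with a two-finger parallel gripper is mounted at the origin on the work surface. World frame = base frame: x ahead of the robot, y to its left, z up, the work surface at z = 0. Lengths are in mm, angles in rad, forces in N, time in s.
With the tool pointing down it reaches from about 400 to 875 mm from the base axis. Payload 4.4 kg.
Tool frame: the origin (TCP) lies at the very end of the fingers, on their centre line; the grasp point (between the pads) lies 19 mm behind it; z points along the fingers, y is the line along which they close (so a half turn about z gives the same grasp; the last joint's range is limited). The gripper opens to 85 mm and grips with 20 to 120 N. Pads are 22 mm wide; open, the fingers measure 114 mm over their backs; the gripper's body (76 mm by 85 mm) begins 54 mm behind the grasp point. The pads swing forward as they close: fully open they stand 13 mm farther back than shut.
Start: joints at [1.065, 0.628, 0.038, 1.517, -0.027, 0.996, -0.02], TCP at [276.771, -588.146, 231.313] pointing down, gripper open.
Joint ranges: [-3.06, 3.06], [-0.37, 2.12], [-1.25, 1.32], [0.18, 2.47], [-1.1, 4.24], [0.23, 1.98], [-2.94, 2.94]. Speed limits (rad/s): [2.57, 2.57, 3.14, 3.14, 3.14, 3.14, 3.14].

## Interface

Orientations are given as [roll, pitch, yaw] about the fixed x, y, z axes, in that order (R = Rz(yaw) Ry(pitch) Rx(roll)).
In Python, from cell import ctrl gives the robot as it stands.
- The arm moves only by the tool step_arm, never from a script. Its argument "series" is a list that holds one entry, the list of rows, each a list of 7 numbers: the turn, a rotation vector about the tool's x, y, z as a fraction of full scale, then the shift along the tool's x, y, z as a fraction of full scale, then the closure, from 0 (fully open) to 1 (shut). In form: [[[ax, ay, az, tx, ty, tz, gripper], ...]]. A call has 1 to 12 rows; each row shifts and turns the commanded pose from where the row before left it, along the tool's axes as they then stand; what a row does not reach is not made up. Full scale, the value 1, is 150 mm for a shift and 45 degrees for a turn. A row lasts 1/10 s, in which the tool goes at most 50 mm and 8.59 degrees, less where a joint would pass 70% of its speed; a pose out of reach is approached as far as the arm can. A call with a number of a shift or a turn outside -1 to 1 is refused whole. A call with a gripper value outside its range is refused whole. The fingers move at their own pace and stop on an object; the grip force is fixed at half the most. Time passes only in rows, so rows that do not move let the fingers close. It gives the time, the measured TCP pose, the force, the opening and the grip force at its end, in the units of the state.
- ctrl.read_state(): the state, without advancing time (a new reading comes with each control period).
- ctrl.get_image(name): name is "side" or "top"; returns a dict with "img" (480x640x3 uint8, red, green, blue), "fx", "fy", "cx", "cy" (pixels), "dist" ([k1, k2, p1, p2, k3] as OpenCV has them; the pictures are not rectified), "R" (3x3) and "t" (3): a world point X has camera coordinates R X + t. Camera axes: x right, y down, z forward; pixel columns grow to the right and rows downward; lengths in mm; the calibration is good to about 2 mm. A picture is of the moment at which its call begins. There is no depth.
- ctrl.finish_job(): hands the job in; it is judged then, once.
Trained networks look in a picture, given as the dict that the camera call returned (one of the last four; its "shot" number tells which), for a name from the list of things; names that differ only in an ending like _2 or _b are one class to them, and where a whole thing is asked for, a point or a joint stands for the part that bears it (a point fixed in the world has none). Each returns a list of dicts, best first, with "score" (0 to 1); they miss things now and then, are a little off and sometimes report something else, mostly with a low value. They report only what shows in the picture. A call takes as long as a camera call. They do not tell look-alikes from the thing itself.
- ctrl.recognise(picture, thing): "centre" ([column, row] in pixels, amid what is visible of it).
The state is a dict: "clock": time; "qpos": joint angles; "qd": joint speeds; "tau": joint torques, N m; "eef_pos": TCP position; "tool_rot": TCP orientation; "force": force on the tool from outside, world axes, zero at the start; "torque": the same for the moment, N m; "width": finger opening in mm; "gripper_force": force on a finger pad.
Only numpy, scipy, OpenCV 4.12 (cv2) and the standard library are available. Lean on these libraries where they do the work, as an engineer would, in place of code of your own. Each camera call takes 0.05 s, during which the arm holds its last target. There are 200 camera calls.

## Working session

There is one attempt and no reset: what is moved stays moved. The work goes in short steps, Python scripts to look and compute and a tool call to move; the robot and the scene stay as the last step left them, time stands still between calls to the robot, and variables do not carry over. Pictures are saved under pics/ and viewed, at most 10 in all, crops included, and the job is handed in when it is done.

Besides the shell and the picture viewer there is one more tool, called after "Emit:" as name([rows], argument=value, ...), one row to a line, values as JSON. step_arm: Moves the arm, as the interface text tells. Shift numbers are shares of 150 mm and turn numbers shares of 45 degrees, none past 1 either way. Its arguments: {"type":"object","properties":{"series":{"type":"array","items":{"type":"array","items":{"type":"array","items":{"type":"number","minimum":-1,"maximum":1}}}}},"required":["series"]}

```bash
mkdir -p pics; ls; python3 - <<'E'
from cell import ctrl
import cv2,numpy as np,pickle
s=ctrl.read_state();print(s['clock'],s['eef_pos'],s['tool_rot'],s['width'])
for n in ['side','top']:
    p=ctrl.get_image(n);cv2.imwrite(f'pics/{n}0.png',p['img'][:,:,::-1])
    pickle.dump(p,open(f'{n}0.pkl','wb'))
    print(n,p['fx'],p['cx'],p['dist'],'campos',-np.array(p['R']).T@p['t'],'R',np.round(p['R'],3).tolist())
    for t in ['knob_grip','shaker_centre','jar_centre','mug_centre','case','drawer']:
        print(t,[(np.round(d['centre']).tolist(),round(d['score'],2)) for d in ctrl.recognise(p,t)][:4])
E
```

```text
pics
0.0 [ 276.48934148 -587.57099705  230.38832492] [-3.13969282e+00 -1.03331819e-05  4.39764758e-01] 85.16686559935532
side 450.8574589678886 312.9648302351656 [-0.02651794  0.          0.          0.          0.        ] campos [166.22883146 586.9584965  605.14747716] R [[-0.8, -0.599, 0.023], [-0.363, 0.454, -0.814], [0.477, -0.659, -0.581]]
knob_grip [([261.0, 242.0], 0.97)]
shaker_centre [([482.0, 223.0], 0.83), ([432.0, 222.0], 0.71), ([448.0, 204.0], 0.61)]
jar_centre [([178.0, 439.0], 0.71)]
mug_centre [([412.0, 180.0], 0.59)]
case [([239.0, 204.0], 0.93)]
drawer [([274.0, 237.0], 0.85)]
top 497.542816446076 314.24139362930487 [-0.14065438  0.          0.          0.          0.        ] campos [ 528.92188284   -9.12647936 1122.30562376] R [[-0.009, -1.0, 0.016], [-0.998, 0.008, -0.059], [0.058, -0.017, -0.998]]
knob_grip [([280.0, 186.0], 0.56)]
shaker_centre [([481.0, 326.0], 0.85), ([484.0, 282.0], 0.68), ([442.0, 286.0], 0.6), ([317.0, 185.0], 0.6)]
jar_centre [([115.0, 276.0], 0.72)]
mug_centre [([506.0, 227.0], 0.79), ([283.0, 183.0], 0.49)]
case [([320.0, 117.0], 0.64)]
drawer []
```

View pics/side0.png

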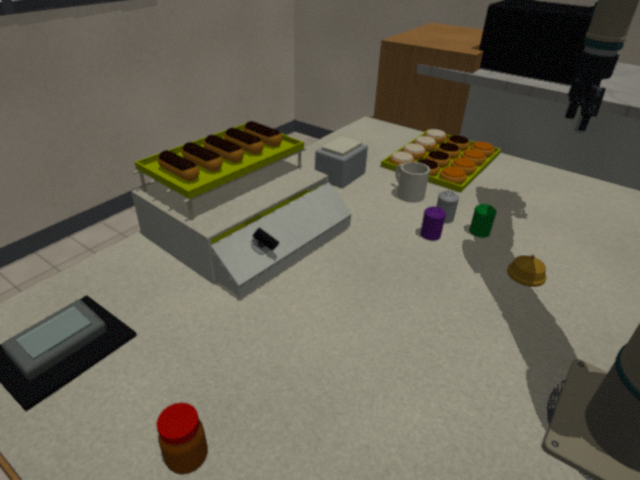

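View pics/top0.png

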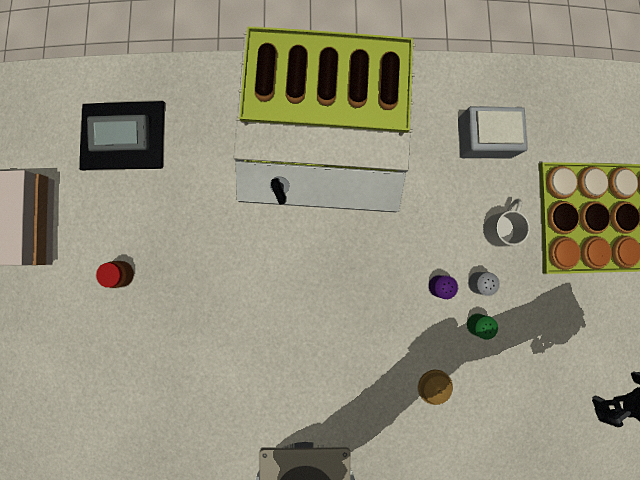

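The steel shaker is at top (487,283) and side (448,205), beside the purple and green look-alikes. The wing handle is at top (279,190) and side (265,240). The case is turned by about 3° (front top edge (235,159)–(409,168) in the top view).

```bash
cat > h.py <<'E'
import cv2,numpy as np,pickle
from scipy.spatial.transform import Rotation as Ro
def K(p): return np.array([[p['fx'],0,p['cx']],[0,p['fy'],p['cy']],[0,0,1.]])
def ray(p,uv):
    n=cv2.undistortPoints(np.array([[uv]],float),K(p),np.array(p['dist'],float))[0,0]
    R=np.array(p['R']);return -R.T@np.array(p['t']),R.T@np.array([*n,1.])
def onz(p,uv,z):
    c,d=ray(p,uv);return c+d*(z-c[2])/d[2]
def tri(a,ua,b,ub):
    c1,d1=ray(a,ua);c2,d2=ray(b,ub);d1/=np.linalg.norm(d1);d2/=np.linalg.norm(d2)
    s=np.linalg.lstsq(np.c_[d1,-d2],c2-c1,rcond=None)[0]
    x,y=c1+s[0]*d1,c2+s[1]*d2;return (x+y)/2,np.linalg.norm(x-y)
def proj(p,X):
    return cv2.projectPoints(np.array(X,float).reshape(-1,3),cv2.Rodrigues(np.array(p['R']))[0],np.array(p['t'],float),K(p),np.array(p['dist'],float))[0][:,0]
E
python3 - <<'E'
from h import *
np.set_printoptions(precision=1,suppress=True)
T=pickle.load(open('top0.pkl','rb'));S=pickle.load(open('side0.pkl','rb'))
print('shaker',tri(T,(486,283),S,(448,205)), onz(T,(487,283),65),onz(T,(484,282),36))
print('knob',tri(T,(279.5,190),S,(265,240)))
a,b=onz(T,(235,159.5),117),onz(T,(409,168.5),117);print('case',a,b,np.linalg.norm(a-b),np.degrees(np.arctan2(b[0]-a[0],a[1]-b[1])),(a+b)/2)
print('purple',onz(T,(445,287),60),'mug',onz(T,(513,228),85),'green',onz(T,(484,326),60))
for n,p in(('t',T),('s',S)):
    (c,box)=((279,190),40) if n=='t' else ((262,242),50)
    im=p['img'][c[1]-box:c[1]+box,c[0]-box:c[0]+box,::-1]
    g=im.max(2)
    ys,xs=np.where(g<45);pts=np.c_[xs,ys]; print(n,len(xs),(pts.mean(0)+np.array(c)-box),pts.min(0)+np.array(c)-box,pts.max(0)+np.array(c)-box)
    cv2.imwrite(f'pics/c{n}.png',cv2.resize(im,(400,400)))
a=cv2.imread('pics/ct.png');b=cv2.imread('pics/cs.png');cv2.imwrite('pics/c.png',np.hstack([a,b]))
E
```

```text
shaker (array([ 471.3, -410. ,   33.6]), np.float64(1.049827409441102)) [ 473.4 -400.5   65. ] [ 474.3 -404.3   36. ]
knob (array([675.5,  46.2,  85.9]), np.float64(1.2735850495691627))
case [734.6 135.3 117. ] [ 713.9 -222.3  117. ] 358.1590543705041 -3.3050801215399126 [724.2 -43.5 117. ]
purple [ 466.3 -308.    60. ] mug [ 591.3 -454.6   85. ] green [ 379.7 -394.3   60. ]
t 235 [277.8 190.3] [239 160] [285 204]
s 289 [264.7 239.7] [254 229] [277 249]
```

View pics/c.png

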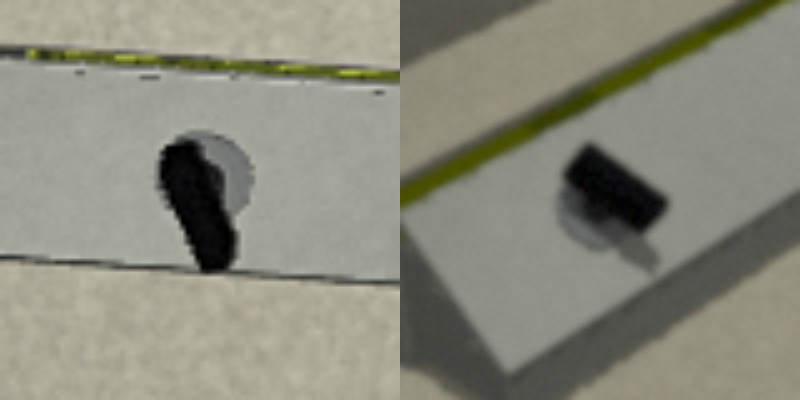

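Both crops show the black wing leaning a little from the up-slope line. I'll fit its pose and angle in both views.

```bash
cat >> h.py <<'E'
YAW=-0.0577
C=Ro.from_euler('z',YAW).as_matrix(); O=np.array([724.2,-43.5,0])
th=np.radians(38); n_=np.array([-np.sin(th),0,np.cos(th)]);u_=np.array([np.cos(th),0,np.sin(th)]);v_=np.cross(n_,u_)
def wing(a):  # world R of handle
    return C@np.c_[np.cos(a)*u_+np.sin(a)*v_,-np.sin(a)*u_+np.cos(a)*v_,n_]
def fit(T,S,p0,a0=None,thr=50):
    from scipy.optimize import minimize
    M=[]
    for p in (T,S):
        c=proj(p,p0)[0]
        g=(p['img'].max(2)<thr).astype(np.uint8);_,L=cv2.connectedComponents(g)
        ys,xs=np.where(L>0);k=np.argmin((xs-c[0])**2+(ys-c[1])**2)
        M.append(cv2.resize((L==L[ys[k],xs[k]]).astype(np.uint8),None,fx=4,fy=4,interpolation=0))
    s=np.array([[i,j,k] for i in(-26,-23,23,26) for j in(-7,-4,4,7) for k in(-13,13) if abs(i)+abs(j)<31])
    def cost(x):
        c=0
        for p,m in zip((T,S),M):
            h=cv2.convexHull(np.round((proj(p,x[:3]+s@wing(x[3]).T)+.5)*4).astype(np.int32))
            d=cv2.fillConvexPoly(np.zeros_like(m),h,1);c+=1-(d&m).sum()/(d|m).sum()
        return c
    b=None
    for a in ([-.6,-.3,0,.3,.6] if a0 is None else [a0]):
        x0=np.r_[p0,a];r=minimize(cost,x0,method='Nelder-Mead',options=dict(initial_simplex=np.vstack([x0]+[x0+d for d in np.diag([8,8,8,.2])]),maxiter=250))
        if b is None or r.fun<b.fun:b=r
    return b.x,b.fun
def case(X): return C.T@(np.array(X)-O)
def go(s,P,R):  # from state: print translation in tool frame now, rotvec in tool frame (units of full scale), and shift in final frame
    R0=Ro.from_euler('xyz',s['tool_rot']).as_matrix();d=np.array(P)-s['eef_pos']
    rv=Ro.from_matrix(R0.T@R).as_rotvec()
    print('turn',np.round(rv/np.radians(45),3),'shift_now',np.round(R0.T@d/150,3),'shift_after_turn',np.round(R.T@d/150,3))
E
python3 - <<'E'
from h import *
from cell import ctrl
np.set_printoptions(precision=2,suppress=True)
T=pickle.load(open('top0.pkl','rb'));S=pickle.load(open('side0.pkl','rb'))
x,f=fit(T,S,[675.5,46.2,86]);print('wing',x,f,'case',case(x[:3]))
W=wing(x[3])
for sg in(1,-1):
    R=np.c_[sg*W[:,0],-sg*W[:,1],-W[:,2]]   # tool z=-n
    print(sg,R,Ro.from_matrix(R).as_euler('xyz'))
    s=ctrl.read_state();P=x[:3]+W[:,2]*100-W[:,2]*19
    go(s,P,R)
E
```

```text
wing [674.66  48.56  87.28   0.4 ] 0.347624939349239 case [-54.77  89.05  87.28]
1 [[ 0.75  0.25  0.61]
 [ 0.35 -0.94 -0.04]
 [ 0.57  0.24 -0.79]] [ 2.85 -0.6   0.43]
turn [-0.37  0.76  0.12] shift_now [ 3.92 -2.87  0.54] shift_after_turn [ 2.91 -3.54  1.7 ]
-1 [[-0.75 -0.25  0.61]
 [-0.35  0.94 -0.04]
 [-0.57 -0.24 -0.79]] [-2.85  0.6  -2.71]
turn [-1.14 -0.55 -3.67] shift_now [ 3.92 -2.87  0.54] shift_after_turn [-2.91  3.54  1.7 ]
```

Emit:
step_arm([
  [[-0.074,0.152,0.024,0,0,0,0],[-0.074,0.152,0.024,0,0,0,0],[-0.074,0.152,0.024,0,0,0,0],[-0.074,0.152,0.024,0,0,0,0],[-0.074,0.152,0.024,0,0,0,0],[0,0,0,0.18,-0.22,0.1,0],[0,0,0,0.18,-0.22,0.1,0],[0,0,0,0.18,-0.22,0.1,0],[0,0,0,0.18,-0.22,0.1,0],[0,0,0,0.18,-0.22,0.1,0],[0,0,0,0.18,-0.22,0.1,0],[0,0,0,0.18,-0.22,0.1,0]],
])

```text
clock: 1.9
eef_pos: [419.0, -329.8, 232.6]
tool_rot: [2.903, -0.587, 0.429]
force: [0.8, -0.7, -0.5]
width: 85.3
gripper_force: 0.0
```

Emit:
step_arm([
  [[0,0,0,0.18,-0.22,0.1,0],[0,0,0,0.18,-0.22,0.1,0],[0,0,0,0.18,-0.22,0.1,0],[0,0,0,0.18,-0.22,0.1,0],[0,0,0,0.18,-0.22,0.1,0],[0,0,0,0.18,-0.22,0.1,0],[0,0,0,0.18,-0.22,0.1,0],[0,0,0,0.1,-0.1,0.05,0],[0,0,0,0,0,0,0],[0,0,0,0,0,0,0]],
])

```text
clock: 2.9
eef_pos: [548.6, -90.1, 266.7]
tool_rot: [2.985, -0.53, 0.419]
force: [-0.0, -0.8, 0.5]
width: 85.0
gripper_force: 0.0
```

```bash
python3 - <<'E'
from h import *
from cell import ctrl
np.set_printoptions(precision=3,suppress=True)
W=wing(.40);R=np.c_[W[:,0],-W[:,1],-W[:,2]];k=np.array([674.7,48.5,87.3])
s=ctrl.read_state();print(s['clock'],s['eef_pos'],s['qpos'],s['force'],s['width'])
go(s,k+W[:,2]*81,R)
p=ctrl.get_image('side');q=ctrl.get_image('top')
im=np.hstack([cv2.resize(p['img'][140:300,180:380],(400,320)),cv2.resize(q['img'][110:270,200:400],(400,320))])
cv2.imwrite('pics/a.png',im[:,:,::-1])
E
```

```text
2.9 [548.628 -90.06  266.74 ] [ 0.142  0.284  0.1    2.226 -1.099  0.233  0.069] [-0.029 -0.828  0.493] 85.02966742052874
turn [-0.166  0.095  0.005] shift_now [ 0.343 -0.817  0.978] shift_after_turn [ 0.27  -0.94   0.886]
```

View pics/a.png

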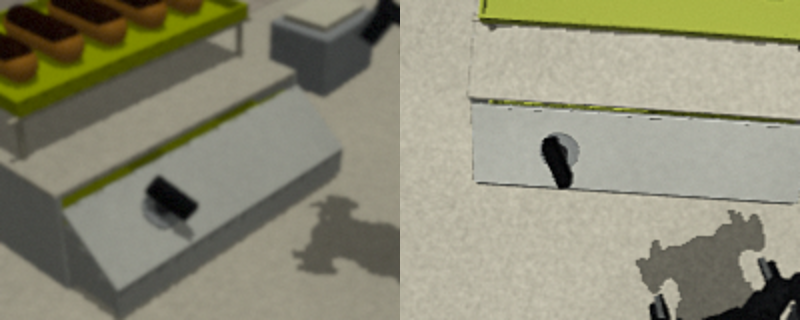

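The first crop shows the wing unmoved and the path clear, but wrist joints 5 and 6 hit their limits short of the target. I'll identify the kinematics from the poses so far so I can choose a feasible wrist configuration.

```bash
python3 - <<'E'
from h import *
import itertools
from cell import ctrl
s=ctrl.read_state();print(s['clock'],s['qpos'],s['tool_rot'],s['eef_pos'])
D=[([1.065,.628,.038,1.517,-.027,.996,-.02],[-3.1397,0,.43976],[276.77,-588.15,231.3]),(s['qpos'],s['tool_rot'],s['eef_pos'])]
res=[]
for sg in itertools.product([1,-1],repeat=7):
    Rs=[]
    for q,r,p in D:
        A=[np.eye(3)]
        for i,ax in enumerate('zyzyzyz'): A.append(A[-1]@Ro.from_euler(ax,sg[i]*q[i]).as_matrix())
        Rs.append((A,Ro.from_euler('xyz',r).as_matrix(),np.array(p)))
    # R = B A7 F, B = Rz(b) ; F=Rz(f)
    for b in np.arange(4)*np.pi/2:
        B=Ro.from_euler('z',b).as_matrix()
        F=[(B@A[7]).T@R for A,R,p in Rs]
        e=np.degrees(Ro.from_matrix(F[0].T@F[1]).magnitude())
        M=[];y=[]
        for A,R,p in Rs:
            M.append(np.c_[[0,0,1],B@A[2][:,2],B@A[4][:,2],B@A[6][:,2],]);y.append(p)
        M=np.vstack(M);y=np.hstack(y);x,rr,_,_=np.linalg.lstsq(M,y,rcond=None)
        # need also x offsets
        res.append((e,np.linalg.norm(M@x-y),sg,round(b,2),x.round(1),Ro.from_matrix(F[0]).as_rotvec().round(2)))
res.sort(key=lambda r:r[0]+r[1]*.2)
for r in res[:6]:print(r)
E
```

```text
3.0 [ 0.14666644  0.28426119  0.10022814  2.22681107 -1.09918143  0.23286005
  0.06913382] [ 2.98521414 -0.52954776  0.41469686] [548.00671867 -92.3249201  266.61684849]
(np.float64(0.17590265967798918), np.float64(37.56989052174648), (-1, -1, -1, -1, -1, -1, -1), np.float64(3.14), array([358.7, 528.5, 407. , 326.8]), array([ 0.  , -0.  , -1.57]))
(np.float64(0.17590265967799282), np.float64(37.56989052174649), (-1, 1, -1, 1, -1, 1, -1), np.float64(0.0), array([358.7, 528.5, 407. , 326.8]), array([0.  , 0.  , 1.57]))
(np.float64(10.251245176103321), np.float64(37.56989052174648), (-1, -1, -1, -1, -1, -1, 1), np.float64(3.14), array([358.7, 528.5, 407. , 326.8]), array([ 0.  , -0.  , -1.53]))
(np.float64(10.251245176103323), np.float64(37.56989052174649), (-1, 1, -1, 1, -1, 1, 1), np.float64(0.0), array([358.7, 528.5, 407. , 326.8]), array([0.  , 0.  , 1.61]))
(np.float64(8.97981922901953), np.float64(138.76458529908766), (-1, -1, 1, -1, -1, -1, -1), np.float64(3.14), array([141.4, 625.2, 372.5, 211. ]), array([-0.03, -0.04, -1.51]))
(np.float64(8.97981922901953), np.float64(138.76458529908774), (-1, 1, 1, 1, -1, 1, -1), np.float64(0.0), array([141.4, 625.2, 372.5, 211. ]), array([ 0.04, -0.04,  1.63]))
```

```bash
python3 - <<'E'
from h import *
from cell import ctrl
s=ctrl.read_state()
go(s,s['eef_pos'],Ro.from_euler('xyz',[np.pi,0,1.4]).as_matrix())
E
```

```text
turn [ 0.511 -0.523 -1.274] shift_now [0. 0. 0.] shift_after_turn [0. 0. 0.]
```

Emit:
step_arm([
  [[0.065,-0.065,-0.16,0,0,0,0],[0.065,-0.065,-0.16,0,0,0,0],[0.065,-0.065,-0.16,0,0,0,0],[0.065,-0.065,-0.16,0,0,0,0],[0,0,0,0,0,0,0]],
])

```text
clock: 3.5
eef_pos: [550.5, -92.8, 267.2]
tool_rot: [2.996, -0.251, 0.914]
force: [0.2, -0.0, 0.1]
width: 86.2
gripper_force: 0.0
```

```bash
python3 -c "
from cell import ctrl
s=ctrl.read_state();print(list(s['qpos']),list(s['tool_rot']),list(s['eef_pos']))"
```

```text
[np.float64(-0.03458367605610575), np.float64(0.36875012254352985), np.float64(0.3425801945953801), np.float64(1.96623649163398), np.float64(-0.5006609495525113), np.float64(0.651383933724752), np.float64(-0.027580283655031866)] [np.float64(2.995611926615554), np.float64(-0.25078953090754097), np.float64(0.9140488338875254)] [np.float64(550.5288603496527), np.float64(-92.77304218387762), np.float64(267.214984537862)]
```

Emit:
step_arm([
  [[0.065,-0.065,-0.16,0,0,0,0],[0.065,-0.065,-0.16,0,0,0,0],[0.065,-0.065,-0.16,0,0,0,0],[0.065,-0.065,-0.16,0,0,0,0],[0,0,0,0,0,0,0]],
])

```text
clock: 4.0
eef_pos: [549.5, -89.7, 265.8]
tool_rot: [-3.141, -0.009, 1.403]
force: [1.0, 0.6, -0.8]
width: 85.3
gripper_force: 0.0
```

```bash
python3 -c "
from cell import ctrl
s=ctrl.read_state();print(s['clock'],list(s['qpos']),list(s['tool_rot']),list(s['eef_pos']))"
```

```text
4.0 [np.float64(-0.10310280428817636), np.float64(0.4725527152621517), np.float64(0.3298976490430181), np.float64(1.743868050235986), np.float64(-0.1928625771571965), np.float64(0.9573482303960386), np.float64(0.1375490142901178)] [np.float64(-3.1406048652136986), np.float64(-0.00941156687759026), np.float64(1.4033653736870857)] [np.float64(549.5188057863576), np.float64(-89.74527396330701), np.float64(265.84364009620407)]
```

```bash
cat > kin.py <<'E'
from h import *
SG=[-1,1,-1,1,-1,1,-1]
LO=np.array([-3.06,-.37,-1.25,.18,-1.1,.23,-2.94]);HI=np.array([3.06,2.12,1.32,2.47,4.24,1.98,2.94])
def chain(q):
    A=[np.eye(3)]
    for i,ax in enumerate('zyzyzyz'):A.append(A[-1]@Ro.from_euler(ax,SG[i]*q[i]).as_matrix())
    return A
def basis(q):
    A=chain(q);return np.c_[[0,0,1],A[2][:,2],A[4][:,2],A[6][:,2],A[3][:,0],A[4][:,0],A[6][:,0]],A[7]@Ro.from_euler('z',np.pi/2).as_matrix()
D=[([1.065,.628,.038,1.517,-.027,.996,-.02],[276.77,-588.15,231.3]),
([.14667,.28426,.10023,2.22681,-1.09918,.23286,.06913],[548.0,-92.3,266.6]),
([-.03458,.36875,.34258,1.96624,-.50066,.65138,-.02758],[550.5,-92.8,267.2]),
([-.1031,.47255,.3299,1.74387,-.19286,.95735,.13755],[549.5,-89.7,265.8])]
M=np.vstack([basis(q)[0] for q,p in D]);y=np.hstack([p for q,p in D])
W=np.diag([0,0,0,0,1,1,1.])*.02
L=np.linalg.lstsq(np.vstack([M,W]),np.r_[y,np.zeros(7)],rcond=None)[0]
def fk(q):
    B,R=basis(q);return B@L,R
def ik(P,R,q0s,mid=.01):
    from scipy.optimize import least_squares
    out=[]
    for q0 in q0s:
        def f(q):
            p,r=fk(q);return np.r_[(p-P)/100,Ro.from_matrix(r.T@R).as_rotvec()*3,mid*(q-(LO+HI)/2)]
        o=least_squares(f,np.clip(q0,LO+.01,HI-.01),bounds=(LO+.02,HI-.02))
        p,r=fk(o.x);out.append((np.linalg.norm(p-P),np.degrees(Ro.from_matrix(r.T@R).magnitude()),o.x))
    return out
E
python3 - <<'E'
from kin import *
np.set_printoptions(precision=2,suppress=True)
print(L,np.abs(M@L-y).max())
rng=np.random.default_rng(0)
Q=[rng.uniform(LO,HI) for _ in range(30)]
for Q_ in Q: Q_[0]=rng.uniform(-.8,.8)
W_=wing(.4);k=np.array([674.7,48.5,87.3]);ex=C@[1,0,0]
for sg in(1,-1):
  R=np.c_[sg*W_[:,0],-sg*W_[:,1],-W_[:,2]]
  for nm,P in(('in',k-19*W_[:,2]),('out',k-19*W_[:,2]-140*ex),('pre',k+81*W_[:,2])):
    o=sorted(ik(P,R,Q),key=lambda a:round(a[0]+a[1],0))
    print(sg,nm);seen=[]
    for a in o:
        if a[0]+a[1]<4 and not any(np.abs(a[2]-b).max()<.3 for b in seen): seen.append(a[2]);print('  ',round(a[0],1),round(a[1],1),a[2])
    if not seen: print('  best',o[0])
E
```

```text
[541.95 469.34 437.99 389.55   6.42  66.61 -32.77] 19.870914472713196Traceback (most recent call last):
  File "<stdin>", line 11, in <module>
  File "kin.py", line 25, in ik
    o=least_squares(f,np.clip(q0,LO+.01,HI-.01),bounds=(LO+.02,HI-.02))
    return func(*args, **kwargs)
    raise ValueError("Initial guess is outside of provided bounds")
ValueError: Initial guess is outside of provided bounds
```

```bash
python3 - <<'E'
import re
t=open('kin.py').read()
t=t.replace("LO+.01,HI-.01)","LO+.03,HI-.03)")
open('kin.py','w').write(t)
from kin import *
import itertools
np.set_printoptions(precision=1,suppress=True)
cols={'cx':lambda A:np.array([1,0,0.]),'cy':lambda A:np.array([0,1.,0])}
for i in range(1,8):
    for j in range(3): cols[f'A{i}{"xyz"[j]}']=lambda A,i=i,j=j:A[i][:,j]
As=[chain(q) for q,p in D]
base=['A2z','A4z','A6z']
cz=np.array([0,0,1.])
def fit_(names):
    M=np.vstack([np.c_[cz,*[cols[n](A) for n in names]] if 0 else np.column_stack([cz]+[cols[n](A) for n in names]) for A in As])
    x,_,rk,sv=np.linalg.lstsq(M,y,rcond=None);return np.abs(M@x-y).max(),x,sv[-1]
rest=[n for n in cols if n not in base]
for k in (1,2,3):
    r=sorted([(fit_(base+list(c))[0],c,fit_(base+list(c))[1],fit_(base+list(c))[2]) for c in itertools.combinations(rest,k)],key=lambda a:a[0])
    for a in r[:7]:print(k,round(a[0],2),a[1],a[2],round(a[3],2))
E
```

```text
1 1.58 ('A3y',) [339.2 557.8 385.1 350.9 -27.7] 0.17
1 1.58 ('A4y',) [339.2 557.8 385.1 350.9 -27.7] 0.17
1 2.21 ('A1y',) [331.8 560.  377.8 348.  -28.3] 0.17
1 2.21 ('A2y',) [331.8 560.  377.8 348.  -28.3] 0.17
1 17.6 ('A7y',) [367.4 566.5 383.  381.6 -31.6] 0.17
1 17.92 ('cy',) [374.8 525.8 387.7 354.  -26. ] 0.18
1 18.88 ('cx',) [444.3 495.8 450.6 355.9 -30. ] 0.19
2 0.32 ('A1y', 'A3y') [335.5 559.4 381.6 349.9 -12.1 -16.1] 0.16
2 0.32 ('A1y', 'A4y') [335.5 559.4 381.6 349.9 -12.1 -16.1] 0.16
2 0.32 ('A2y', 'A3y') [335.5 559.4 381.6 349.9 -12.1 -16.1] 0.16
2 0.32 ('A2y', 'A4y') [335.5 559.4 381.6 349.9 -12.1 -16.1] 0.16
2 1.05 ('A2x', 'A3y') [344.1 545.8 382.8 342.1   9.5 -27.7] 0.11
2 1.05 ('A2x', 'A4y') [344.1 545.8 382.8 342.1   9.5 -27.7] 0.11
2 1.32 ('cy', 'A3y') [336.8 559.7 386.1 349.7   3.3 -30.4] 0.17
3 0.15 ('A1y', 'A3y', 'A6x') [334.4 560.4 381.7 349.5 -12.8 -15.6   0.7] 0.14
3 0.15 ('A1y', 'A4y', 'A6x') [334.4 560.4 381.7 349.5 -12.8 -15.6   0.7] 0.14
3 0.15 ('A2y', 'A3y', 'A6x') [334.4 560.4 381.7 349.5 -12.8 -15.6   0.7] 0.14
3 0.15 ('A2y', 'A4y', 'A6x') [334.4 560.4 381.7 349.5 -12.8 -15.6   0.7] 0.14
3 0.17 ('A1y', 'A3y', 'A7x') [334.4 560.4 381.7 349.6 -12.8 -15.7   0.7] 0.13
3 0.17 ('A1y', 'A4y', 'A7x') [334.4 560.4 381.7 349.6 -12.8 -15.7   0.7] 0.13
3 0.17 ('A2y', 'A3y', 'A7x') [334.4 560.4 381.7 349.6 -12.8 -15.7   0.7] 0.13
```

The model with y-offsets at A2 and A4 fits to 0.3 mm. Now IK for the handle poses.

```bash
sed -i 's/A\[6\]\[:,2\],A\[3\]\[:,0\],A\[4\]\[:,0\],A\[6\]\[:,0\]\]/A[6][:,2],A[2][:,1],A[4][:,1]]/; s/^W=np.diag.*$//; s/^L=.*/L=np.linalg.lstsq(M,y,rcond=None)[0]/' kin.py
python3 - <<'E'
from kin import *
np.set_printoptions(precision=2,suppress=True)
print(L,np.abs(M@L-y).max())
rng=np.random.default_rng(0)
Q=[rng.uniform(LO,HI) for _ in range(24)]
for Q_ in Q: Q_[0]=rng.uniform(-.8,.8)
k=np.array([674.7,48.5,87.3]);ex=C@[1,0,0]
for ang in (.4,0,):
 W_=wing(ang)
 for sg in(1,-1):
  R=np.c_[sg*W_[:,0],-sg*W_[:,1],-W_[:,2]]
  for nm,P in(('in',k-19*W_[:,2]),('out',k-19*W_[:,2]-140*ex)):
    o=sorted(ik(P,R,Q),key=lambda a:round(a[0]+a[1],0))
    print(ang,sg,nm);seen=[]
    for a in o:
        if a[0]+a[1]<4 and not any(np.abs(a[2]-b).max()<.4 for b in seen): seen.append(a[2]);print('  ',round(a[0],1),round(a[1],1),a[2])
    if not seen: print('  best',o[0])
E
```

```text
[335.46 559.37 381.57 349.94 -12.06 -16.11] 0.3228214617984122
0.4 1 in
   0.0 0.0 [-0.38  0.83  0.29  2.16  3.19  0.47  1.61]
0.4 1 out
  best (np.float64(7.338223519946867), np.float64(1.3833770997279327), array([ 0.44,  1.16, -1.23,  2.45,  2.13,  1.38,  2.91]))
0.4 -1 in
   0.0 0.0 [ 0.24  0.9  -0.66  2.14  2.28  0.75 -0.33]
0.4 -1 out
  best (np.float64(7.337957889027783), np.float64(1.3834257609443774), array([ 0.44,  1.16, -1.23,  2.45,  2.13,  1.38, -0.24]))
0 1 in
   0.0 0.0 [-0.29  0.82  0.16  2.15  3.02  0.46  1.42]
0 1 out
  best (np.float64(7.338189321697461), np.float64(1.3833830691147637), array([ 0.44,  1.16, -1.23,  2.45,  2.13,  1.38,  2.51]))
0 -1 in
   0.0 0.0 [ 0.3   0.94 -0.76  2.13  2.24  0.81 -0.65]
0 -1 out
  best (np.float64(7.337924500127431), np.float64(1.3834322594694677), array([ 0.44,  1.16, -1.23,  2.45,  2.13,  1.38, -0.64]))
```

```bash
cat >> kin.py <<'E'
KN=np.array([674.7,48.5,87.3]);EX=C@[1,0,0]
def grasp(a,dl,sg,k=KN,up=0):
    W=wing(a);z=-(np.cos(dl)*W[:,2]+np.sin(dl)*W[:,0]);y=-sg*W[:,1];R=np.c_[np.cross(y,z),y,z]
    return k+(19-up)*z,R
E
python3 - <<'E'
from kin import *
from cell import ctrl
np.set_printoptions(precision=2,suppress=True)
q0=ctrl.read_state()['qpos']
for dl in (.66,.5,.35,.2):
 for sg,d7 in((1,1.57),(-1,-1.57)):
  for a in(.4,.0,-.4):
   for nm,off in(('in',0),('out',-140)):
    P,R=grasp(a,dl,sg,KN+off*EX)
    qs=[np.r_[q0[:6],q0[6]+e] for e in(d7,-d7)]
    o=min(ik(P,R,qs,.003),key=lambda t:t[0]+t[1]);m=np.minimum(o[2]-LO,HI-o[2]).min()
    print(dl,sg,a,nm,round(o[0],1),round(o[1],1),o[2],'margin',round(m,2))
E
```

```text
0.66 1 0.4 in 0.0 0.0 [-0.24  0.87  0.02  1.56  0.33  0.77 -1.78] margin 0.54
0.66 1 0.4 out 0.0 0.0 [-0.43  0.74  0.19  1.96  0.23  0.5  -1.81] margin 0.27
0.66 1 0.0 in 0.0 0.0 [-0.08  0.85 -0.06  1.56  0.07  0.73 -1.8 ] margin 0.5
0.66 1 0.0 out 0.0 0.0 [-0.17  0.71  0.02  1.97 -0.03  0.46 -1.75] margin 0.23
0.66 1 -0.4 in 0.0 0.0 [ 0.1   0.85 -0.17  1.62 -0.19  0.63 -1.81] margin 0.4
0.66 1 -0.4 out 0.0 0.0 [ 0.12  0.72 -0.2   2.02 -0.29  0.37 -1.7 ] margin 0.14
0.66 -1 0.4 in 0.0 0.0 [ 0.15  0.97 -0.71  1.54  0.96  1.08  0.89] margin 0.54
0.66 -1 0.4 out 0.0 0.0 [ 0.12  0.83 -0.68  1.94  1.01  0.89  0.62] margin 0.53
0.66 -1 0.0 in 0.0 0.0 [ 0.33  1.01 -0.85  1.55  0.86  1.    0.73] margin 0.4
0.66 -1 0.0 out 0.0 0.0 [ 0.35  0.86 -0.83  1.95  0.93  0.77  0.48] margin 0.42
0.66 -1 -0.4 in 0.0 0.0 [ 0.51  1.06 -0.99  1.6   0.82  0.85  0.52] margin 0.26
0.66 -1 -0.4 out 0.0 0.0 [ 0.57  0.92 -0.95  2.    0.93  0.6   0.28] margin 0.3
0.5 1 0.4 in 0.0 0.0 [-0.31  0.82  0.13  1.72  0.31  0.49 -1.78] margin 0.26
0.5 1 0.4 out 0.0 0.0 [-0.45  0.71  0.21  2.1   0.46  0.25 -2.03] margin 0.
[... 1992 characters left out ...]
30.2 11.5 [-0.59  0.71  0.53  2.13 -1.08  0.25 -0.81] margin 0.02
0.2 1 -0.4 in 0.0 0.0 [ 0.1   0.79 -0.33  2.01  2.09  0.25  2.16] margin 0.02
0.2 1 -0.4 out 0.0 0.0 [-0.09  0.71 -0.12  2.38  2.89  0.44  1.23] margin 0.09
0.2 -1 0.4 in 12.3 5.3 [-0.57  0.86  0.58  1.89 -1.08  0.25  2.67] margin 0.02
0.2 -1 0.4 out 29.4 11.2 [-0.74  0.76  0.68  2.13 -1.08  0.25  2.63] margin 0.02
0.2 -1 0.0 in 12.5 5.4 [-0.44  0.81  0.45  1.89 -1.08  0.25  2.36] margin 0.02
0.2 -1 0.0 out 30.2 11.5 [-0.59  0.71  0.53  2.13 -1.08  0.25  2.33] margin 0.02
0.2 -1 -0.4 in 0.0 0.0 [ 0.33  0.87 -0.7   2.    1.86  0.5  -0.66] margin 0.27
0.2 -1 -0.4 out 0.0 0.0 [ 0.44  0.91 -0.96  2.37  2.1   0.82 -1.01] margin 0.1
```

```bash
python3 - <<'E'
from kin import *
from cell import ctrl
P,R=grasp(.4,.66,1,up=100);s=ctrl.read_state();print(P,R);go(s,P,R)
E
```

```text
[672.47036751  68.00050563 165.8859976 ] [[ 0.96701194  0.25323943  0.02752633]
 [ 0.25229169 -0.93722452 -0.24074698]
 [-0.03516828  0.23974987 -0.9701975 ]]
turn [-0.256 -0.226  1.448] shift_now [1.167 0.634 0.677] shift_after_turn [ 1.081 -0.938  0.416]
```

Emit:
step_arm([
  [[-0.032,-0.028,0.18,0,0,0,0],[-0.032,-0.028,0.18,0,0,0,0],[-0.032,-0.028,0.18,0,0,0,0],[-0.032,-0.028,0.18,0,0,0,0],[-0.032,-0.028,0.18,0,0,0,0],[-0.032,-0.028,0.18,0,0,0,0],[-0.032,-0.028,0.18,0,0,0,0],[-0.032,-0.028,0.18,0.2,-0.17,0.06,0],[0,0,0,0.22,-0.19,0.09,0],[0,0,0,0.22,-0.19,0.09,0],[0,0,0,0.22,-0.19,0.09,0],[0,0,0,0.22,-0.19,0.09,0]],
])

```text
clock: 5.2
eef_pos: [666.0, 69.3, 165.2]
tool_rot: [2.901, 0.033, 0.254]
force: [0.7, -0.6, -0.0]
width: 85.3
gripper_force: 0.0
```

```bash
python3 - <<'E'
from kin import *
from cell import ctrl
np.set_printoptions(precision=2,suppress=True)
P,R=grasp(.4,.66,1,up=0);s=ctrl.read_state();print(s['clock'],s['qpos'],s['eef_pos'],s['tool_rot'],P,Ro.from_matrix(R).as_euler('xyz'));go(s,P,R)
p=ctrl.get_image('side');q=ctrl.get_image('top')
im=np.hstack([cv2.resize(p['img'][140:300,180:380],(400,320)),cv2.resize(q['img'][110:270,200:400],(400,320))])
cv2.imwrite('pics/b.png',im[:,:,::-1])
E
```

```text
5.2 [-0.64  0.85  0.7   1.53 -0.33  0.93 -1.24] [665.97  69.3  165.24] [2.9  0.03 0.25] [675.22  43.93  68.87] [2.9  0.04 0.26]
turn [-0. -0. -0.] shift_now [0.04 0.02 0.67] shift_after_turn [0.04 0.02 0.67]
```

View pics/b.png

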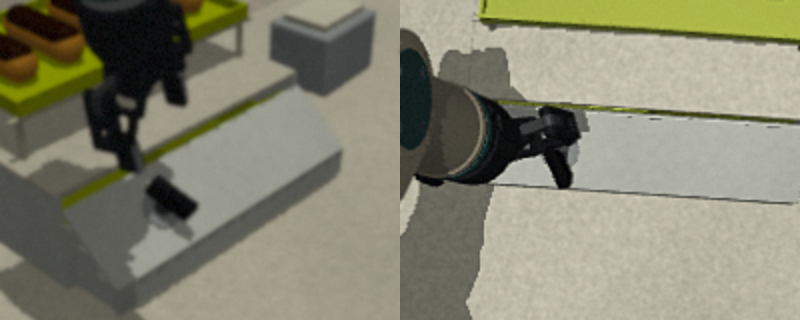

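Emit:
step_arm([
  [[0,0,0,0.04,0.02,0.0,0],[0,0,0,0,0,0.16,0],[0,0,0,0,0,0.16,0],[0,0,0,0,0,0.16,0],[0,0,0,0,0,0.16,0],[0,0,0,0,0,0.01,0],[0,0,0,0,0,0,1],[0,0,0,0,0,0,1],[0,0,0,0,0,0,1],[0,0,0,0,0,0,1],[0,0,0,0,0,0,1],[0,0,0,0,0,0,1]],
])

```text
clock: 6.5
eef_pos: [675.9, 45.1, 73.7]
tool_rot: [2.898, 0.034, 0.263]
force: [-1.1, -0.4, 6.2]
width: 15.0
gripper_force: 58.5
```

Emit:
step_arm([
  [[0,0,0,-0.025,-0.008,-0.001,1],[0,0,0,-0.025,-0.008,-0.001,1],[0,0,0,-0.025,-0.008,-0.001,1]],
])

```text
clock: 6.8
eef_pos: [666.0, 45.8, 73.8]
tool_rot: [2.896, 0.03, 0.264]
force: [10.3, -1.1, -2.9]
width: 15.4
gripper_force: 58.6
```

Emit:
step_arm([
  [[0,0,0,-0.02,-0.0065,-0.001,1],[0,0,0,-0.013,-0.004,-0.0005,1],[0,0,0,0,0,0,1]],
])

```text
clock: 7.1
eef_pos: [665.8, 45.9, 73.7]
tool_rot: [2.893, 0.021, 0.266]
force: [16.5, -2.1, -7.7]
width: 14.9
gripper_force: 59.0
```

Emit:
step_arm([
  [[0,0,0,0.036,0.0115,0.0015,1],[0,0,0,0.036,0.0115,0.0015,1],[0,0,0,0.036,0.0115,0.0015,1],[0,0,0,0,0,0,1],[0.083,0,0.107,0,-0.007,0,1],[0.083,0,0.107,0,-0.007,0,1],[0.083,0,0.107,0,-0.007,0,1],[0,0,0,0,0,0,1]],
])

```text
clock: 7.9
eef_pos: [675.2, 48.2, 73.2]
tool_rot: [3.095, -0.003, 0.009]
force: [-0.7, 1.1, 7.9]
width: 14.9
gripper_force: 61.7
```

```bash
cat >> kin.py <<'E'
def rep():
    from cell import ctrl
    np.set_printoptions(precision=3,suppress=True)
    s=ctrl.read_state();R=Ro.from_euler('xyz',s['tool_rot']).as_matrix()
    y=C.T@(-R[:,1]);print(s['clock'],'pos',s['eef_pos'],'q',s['qpos'],'F',s['force'],'w',s['width'])
    print('angle',np.arctan2(-y@u_,y@v_),'casepos',case(s['eef_pos']),'-EX in tool',R.T@-EX,'-n in tool',R.T@-(C@n_),'up',R.T@[0,0,1])
    return s,R
E
python3 -c "
from kin import *;rep()"
```

```text
7.9 pos [675.191  48.176  73.172] q [-0.438  0.924  0.558  1.565 -0.55   0.813 -1.242] F [-0.69   1.068  7.894] w 14.882785195347864
angle 0.08074565022992522 casepos [-54.214  88.697  73.172] -EX in tool [-0.998 -0.066 -0.006] -n in tool [0.612 0.004 0.791] up [ 0.003  0.047 -0.999]
```

Angle 0.08 now; pull again.

Emit:
step_arm([
  [[0,0,0,-0.027,-0.002,0,1],[0,0,0,-0.027,-0.002,0,1],[0,0,0,-0.027,-0.002,0,1],[0,0,0,-0.027,-0.002,0,1],[0,0,0,0,0,0,1]],
])

```text
clock: 8.4
eef_pos: [662.9, 49.1, 73.2]
tool_rot: [3.089, -0.011, 0.013]
force: [8.7, -0.3, 0.5]
width: 14.7
gripper_force: 60.8
```

Emit:
step_arm([
  [[0,0,0,-0.027,-0.002,0,1],[0,0,0,-0.02,-0.001,0,1],[0,0,0,0,0,0,1]],
])

```text
clock: 8.7
eef_pos: [662.5, 49.1, 73.3]
tool_rot: [3.087, -0.025, 0.014]
force: [24.8, -1.2, -14.3]
width: 14.8
gripper_force: 59.4
```

Emit:
step_arm([
  [[0,0,0,0.052,0.0037,0,1],[0,0,0,0.052,0.0037,0,1],[0,0,0,0.052,0.0037,0,1],[0,0,0,0,0,0,1],[0.08,0,0.104,0,-0.007,0,1],[0.08,0,0.104,0,-0.007,0,1],[0.08,0,0.104,0,-0.007,0,1],[0,0,0,0,0,0,1]],
])

```text
clock: 9.5
eef_pos: [675.2, 51.2, 73.3]
tool_rot: [-3.0, 0.01, -0.236]
force: [-0.6, 0.2, 8.9]
width: 15.0
gripper_force: 62.4
```

```bash
python3 -c "
from kin import *;rep()"
```

```text
9.5 pos [675.21   51.196  73.324] q [-0.31   0.896  0.477  1.597 -0.724  0.823 -1.276] F [-0.623  0.23   8.9  ] w 14.992107178286926
angle -0.2285152251333628 casepos [-54.37   91.713  73.324] -EX in tool [-0.984  0.177 -0.015] -n in tool [0.614 0.003 0.79 ] up [-0.01  -0.142 -0.99 ]
```

Emit:
step_arm([
  [[0,0,0,-0.027,0.005,0,1],[0,0,0,-0.027,0.005,0,1],[0,0,0,-0.027,0.005,0,1],[0,0,0,-0.027,0.005,0,1],[0,0,0,-0.027,0.005,0,1],[0,0,0,-0.013,0.0025,0,1],[0,0,0,0,0,0,1]],
])

```text
clock: 10.2
eef_pos: [653.8, 52.7, 73.3]
tool_rot: [-3.003, 0.006, -0.232]
force: [1.2, -0.2, 8.9]
width: 14.6
gripper_force: 62.4
```

Emit:
step_arm([
  [[0,0,0,-0.093,0.0168,-0.0014,1],[0,0,0,-0.093,0.0168,-0.0014,1],[0,0,0,-0.093,0.0168,-0.0014,1],[0,0,0,-0.093,0.0168,-0.0014,1],[0,0,0,-0.093,0.0168,-0.0014,1],[0,0,0,-0.093,0.0168,-0.0014,1],[0,0,0,-0.093,0.0168,-0.0014,1],[0,0,0,-0.093,0.0168,-0.0014,1],[0,0,0,0,0,0,1]],
])

```text
clock: 11.1
eef_pos: [537.4, 61.2, 73.2]
tool_rot: [-2.999, 0.012, -0.23]
force: [-0.8, 3.8, 13.8]
width: 14.6
gripper_force: 63.1
```

```bash
python3 -c "
from kin import *;rep()"
```

```text
11.1 pos [537.407  61.235  73.174] q [-0.331  0.743  0.396  1.99  -0.809  0.575 -1.122] F [-0.837  3.818 13.814] w 14.563477311978202
angle -0.22391882066193186 casepos [-192.522   93.789   73.174] -EX in tool [-0.985  0.171 -0.012] -n in tool [0.616 0.006 0.788] up [-0.012 -0.142 -0.99 ]
```

Emit:
step_arm([
  [[0,0,0,0,0,0,0],[0,0,0,0,0,0,0],[0,0,0,0,0,0,0],[0,0,0,0,0,-0.22,0],[0,0,0,0,0,-0.22,0],[0,0,0,0,0,-0.22,0],[0,0,0,0,0,-0.22,0],[0,0,0,0,0,-0.1,0]],
])

```text
clock: 11.9
eef_pos: [536.9, 37.2, 219.5]
tool_rot: [-3.004, 0.006, -0.232]
force: [0.4, -0.3, -0.3]
width: 85.2
gripper_force: 0.0
```

```bash
python3 - <<'E'
from kin import *
from cell import ctrl
s,R=rep()
go(s,[473,-405,160],Ro.from_euler('xyz',[np.pi,0,-.64]).as_matrix())
T=ctrl.get_image('top');S=ctrl.get_image('side')
cv2.imwrite('pics/top1.png',T['img'][:,:,::-1])
for p in(T,S): print([(np.round(d['centre'],1).tolist(),round(d['score'],2)) for d in ctrl.recognise(p,'shaker_centre')])
E
```

```text
11.9 pos [536.886  37.232 219.499] q [-0.436  0.539  0.605  1.885 -0.578  0.875 -1.312] F [ 0.36  -0.261 -0.266] w 85.24948145315784
angle -0.22236581495238633 casepos [-191.658   69.795  219.499] -EX in tool [-0.985  0.173 -0.018] -n in tool [0.611 0.001 0.791] up [-0.006 -0.137 -0.991]
turn [-0.171  0.044  0.518] shift_now [ 0.267  2.993 -0.015] shift_after_turn [1.419 2.619 0.397]
[([484.5, 282.4], 0.96), ([442.1, 286.0], 0.67), ([482.1, 326.8], 0.65)]
[([447.0, 201.5], 0.97), ([429.4, 224.0], 0.93), ([481.9, 222.8], 0.62)]
```

View pics/top1.png

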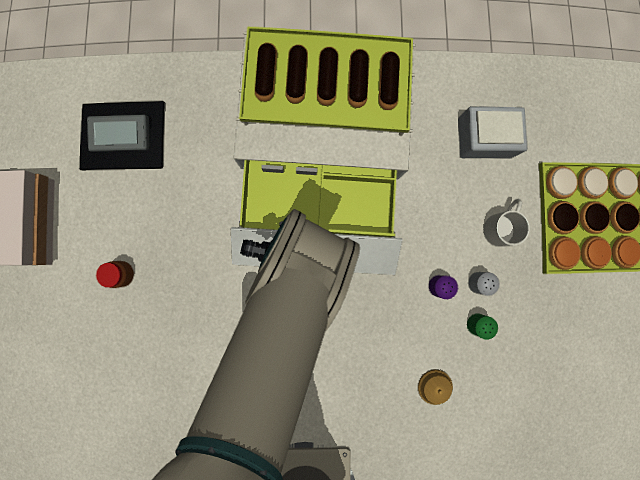

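Emit:
step_arm([
  [[-0.057,0.015,0.173,0,0,0,0],[-0.057,0.015,0.173,0,0,0,0],[-0.057,0.015,0.173,0,0,0,0],[0,0,0,0.142,0.262,0.04,0],[0,0,0,0.142,0.262,0.04,0],[0,0,0,0.142,0.262,0.04,0],[0,0,0,0.142,0.262,0.04,0],[0,0,0,0.142,0.262,0.04,0],[0,0,0,0.142,0.262,0.04,0],[0,0,0,0.142,0.262,0.04,0],[0,0,0,0.142,0.262,0.04,0],[0,0,0,0.142,0.262,0.04,0]],
])

```text
clock: 13.3
eef_pos: [477.3, -360.5, 160.8]
tool_rot: [3.141, 0.005, -0.64]
force: [0.8, -0.2, -1.1]
width: 85.1
gripper_force: 0.0
```

```bash
python3 - <<'E'
from kin import *
from cell import ctrl
s,R=rep()
go(s,[473,-405,160],Ro.from_euler('xyz',[np.pi,0,-.64]).as_matrix())
T=pickle.load(open('top0.pkl','rb'));S=pickle.load(open('side0.pkl','rb'))
print(tri(T,(484.5,282.4),S,(447,201.5)),tri(T,(484.5,282.4),S,(447,205)))
# silhouette check: cylinder outline in the views
t=np.linspace(0,2*np.pi,24)
ims=[]
for p,c in((T,(486,283)),(S,(448,207))):
    im=cv2.resize(p['img'][c[1]-25:c[1]+25,c[0]-25:c[0]+25],(400,400),interpolation=cv2.INTER_CUBIC)
    for z in(0,58):
        X=np.c_[473+25*np.cos(t),-405+25*np.sin(t),0*t+z]
        u=(proj(p,X)-np.array(c)+25.5)*8
        cv2.polylines(im,[u.astype(np.int32)],True,(255,0,0),1)
    ims.append(im)
cv2.imwrite('pics/sh.png',np.hstack(ims)[:,:,::-1])
E
```

```text
13.3 pos [ 477.264 -360.547  160.849] q [ 0.203  0.734  0.668  1.745 -0.571  0.872 -1.084] F [ 0.834 -0.22  -1.069] w 85.07675515868931
angle -0.47792533407372617 casepos [-228.241 -330.759  160.849] -EX in tool [-0.835  0.55   0.005] -n in tool [ 0.518 -0.339  0.785] up [-0.005  0.001 -1.   ]
turn [0.001 0.007 0.   ] shift_now [0.154 0.255 0.005] shift_after_turn [0.154 0.255 0.006]
(array([ 473.339, -401.795,   46.777]), np.float64(1.2356847383543874)) (array([ 472.734, -406.129,   34.894]), np.float64(1.2299360304323612))
```

View pics/sh.png

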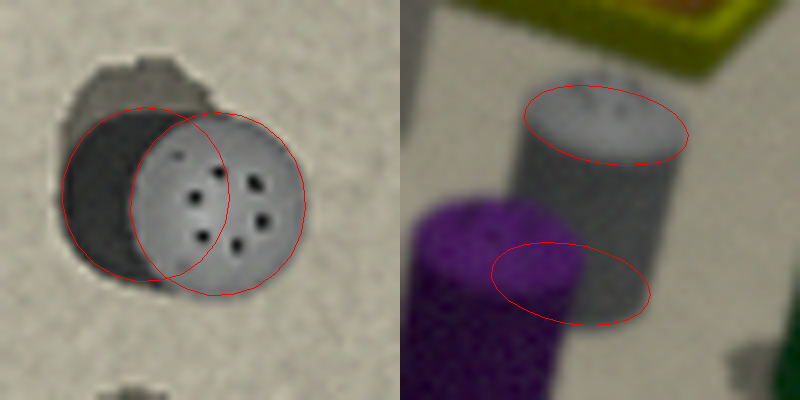

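The overlaid cylinder outline at (473, −405) matches the shaker in both views. Descend and grasp.

Emit:
step_arm([
  [[0,0,0,0.154,0.255,0,0],[0,0,0,0,0,0,0],[0,0,0,0,0,0.22,0],[0,0,0,0,0,0.22,0],[0,0,0,0,0,0.22,0],[0,0,0,0,0,0.22,0],[0,0,0,0,0,0.055,0],[0,0,0,0,0,0,1],[0,0,0,0,0,0,1],[0,0,0,0,0,0,1],[0,0,0,0,0,0,1],[0,0,0,0,0,0,1]],
])

```text
clock: 14.5
eef_pos: [474.8, -404.9, 24.7]
tool_rot: [3.141, -0.001, -0.64]
force: [0.3, 2.1, 6.8]
width: 48.6
gripper_force: 61.6
```

Emit:
step_arm([
  [[0,0,0,0,0,-0.2,1],[0,0,0,0,0,-0.2,1],[0,0,0,0,0,-0.25,1],[0,0,0,0,0,-0.25,1],[0,0,0,0,0,-0.2,1]],
])

```text
clock: 15.0
eef_pos: [474.2, -404.5, 190.2]
tool_rot: [3.14, 0.0, -0.64]
force: [0.6, -0.4, -2.9]
width: 48.4
gripper_force: 63.0
```

```bash
python3 - <<'E'
from kin import *
from cell import ctrl
s,R=rep()
T=ctrl.get_image('top');S=ctrl.get_image('side')
pickle.dump(T,open('top2.pkl','wb'));pickle.dump(S,open('side2.pkl','wb'))
cv2.imwrite('pics/g.png',np.hstack([cv2.resize(T['img'][140:300,210:430],(440,320)),cv2.resize(S['img'][80:320,220:490],(360,320))])[:,:,::-1])
E
```

```text
15.0 pos [ 474.157 -404.525  190.242] q [ 0.264  0.731  0.689  1.652 -0.543  0.959 -1.064] F [ 0.626 -0.375 -2.941] w 48.36847015412848
angle -0.4780066939882012 casepos [-228.807 -374.843  190.242] -EX in tool [-0.835  0.55   0.001] -n in tool [ 0.514 -0.34   0.787] up [-0.     0.001 -1.   ]
```

View pics/g.png

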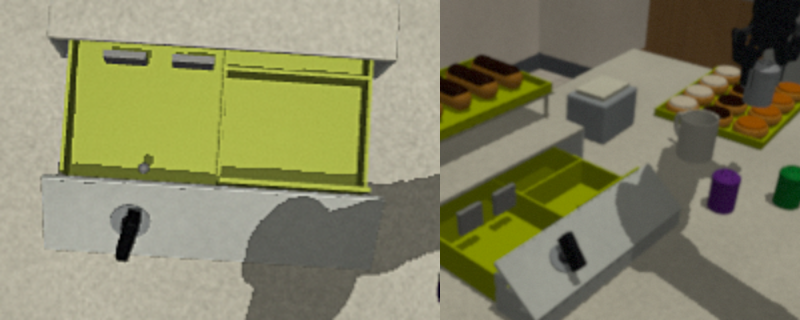

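```bash
python3 - <<'E'
from kin import *
np.set_printoptions(precision=1,suppress=True)
T=pickle.load(open('top2.pkl','rb'));S=pickle.load(open('side2.pkl','rb'))
f=lambda u,v,z:onz(T,(210+u/2,140+v/2),z)
for u,v,z in((228,79,64),(362,87,64),(222,182,97),(364,191,97),(220,130,64),(366,130,64)):
    X=f(u,v,z);print(u,v,z,X,case(X))
x,fv=fit(T,S,KN-138*EX,-.22);print('knob',x,fv,'case',case(x[:3]))
from cell import ctrl
for p in(ctrl.get_image('top'),ctrl.get_image('side')):print([(np.round(d['centre'],1).tolist(),round(d['score'],2)) for d in ctrl.recognise(p,'bay')][:2])
E
```

```text
228 79 64 [700.1 -48.7  64. ] [-23.7  -6.5  64. ]
362 87 64 [ 690.9 -193.3   64. ] [ -24.6 -151.5   64. ]
222 182 97 [587.5 -40.1  97. ] [-136.7   -4.5   97. ]
364 191 97 [ 577.  -187.5   97. ] [-138.7 -152.2   97. ]
220 130 64 [645.1 -39.5  64. ] [-79.2  -0.6  64. ]
366 130 64 [ 644.2 -196.7   64. ] [ -71.1 -157.5   64. ]
knob [536.   59.4  87.1  -0.2] 0.34748329972393355 case [-193.8   91.8   87.1]
[([316.3, 220.7], 0.65)]
[([303.4, 252.5], 0.55)]
```

Emit:
step_arm([
  [[0,0,-0.1815,0,0,0,1],[0,0,-0.1815,0,0,0,1],[0,0,-0.1815,0,0,0,1],[0,0,-0.1815,0,0,0,1],[0,0,0,0.12,-0.245,0,1],[0,0,0,0.12,-0.245,0,1],[0,0,0,0.12,-0.245,0,1],[0,0,0,0.12,-0.245,0,1],[0,0,0,0.12,-0.245,0,1],[0,0,0,0.12,-0.245,0,1],[0,0,0,0.12,-0.245,0,1],[0,0,0,0.12,-0.245,0,1]],
])

```text
clock: 16.5
eef_pos: [637.9, -119.1, 185.6]
tool_rot: [-3.141, 0.006, -0.07]
force: [0.2, -0.3, -2.7]
width: 48.7
gripper_force: 63.0
```

```bash
python3 - <<'E'
from kin import *
s,R=rep()
go(s,[640,-117,45],Ro.from_euler('xyz',[np.pi,0,-.07]).as_matrix())
E
```

```text
16.5 pos [ 637.893 -119.124  185.6  ] q [-0.174  0.741  0.559  1.572 -0.449  0.966 -1.112] F [ 0.198 -0.33  -2.661] w 48.6866975260135
angle -0.009704366521148918 casepos [-81.802 -80.476 185.6  ] -EX in tool [-1.     0.012  0.006] -n in tool [ 0.62  -0.007  0.785] up [-0.006 -0.    -1.   ]
turn [-0.     0.007  0.   ] shift_now [ 0.018 -0.015  0.937] shift_after_turn [ 0.013 -0.015  0.937]
```

Emit:
step_arm([
  [[0,0.007,0,0.013,-0.015,0.1,1],[0,0,0,0,0,0.18,1],[0,0,0,0,0,0.18,1],[0,0,0,0,0,0.18,1],[0,0,0,0,0,0.18,1],[0,0,0,0,0,0.1,1],[0,0,0,0,0,0.01,1],[0,0,0,0,0,0,1]],
])

```text
clock: 17.3
eef_pos: [640.7, -119.3, 47.9]
tool_rot: [3.141, -0.003, -0.07]
force: [0.3, -1.4, -2.6]
width: 48.8
gripper_force: 63.1
```

Emit:
step_arm([
  [[0,0,0,0,0,0.02,1],[0,0,0,0,0,0.013,1],[0,0,0,0,0,0,1]],
])

```text
clock: 17.6
eef_pos: [641.2, -119.0, 43.9]
tool_rot: [3.142, -0.004, -0.07]
force: [-0.6, -0.7, -2.5]
width: 48.7
gripper_force: 63.1
```

Emit:
step_arm([
  [[0,0,0,0,0,0.013,1],[0,0,0,0,0,0.013,1],[0,0,0,0,0,0,1]],
])

```text
clock: 17.9
eef_pos: [640.7, -118.9, 39.2]
tool_rot: [3.142, -0.003, -0.07]
force: [-0.5, 1.0, -2.2]
width: 48.8
gripper_force: 63.1
```

Emit:
step_arm([
  [[0,0,0,0,0,0.01,1],[0,0,0,0,0,0.01,1],[0,0,0,0,0,0,1]],
])

```text
clock: 18.2
eef_pos: [641.1, -119.1, 36.8]
tool_rot: [3.141, -0.004, -0.07]
force: [0.5, -0.0, 0.8]
width: 48.9
gripper_force: 63.1
```

Emit:
step_arm([
  [[0,0,0,0,0,0.004,1],[0,0,0,0,0,0,1],[0,0,0,0,0,0,0],[0,0,0,0,0,0,0],[0,0,0,0,0,0,0],[0,0,0,0,0,0,0],[0,0,0,0,0,-0.15,0],[0,0,0,0,0,-0.25,0],[0,0,0,0,0,-0.25,0],[0,0,0,0,0,-0.25,0],[0,0,0,0,0,-0.2,0]],
])

```text
clock: 19.3
eef_pos: [640.7, -119.3, 203.1]
tool_rot: [3.141, -0.005, -0.07]
force: [0.2, 0.1, -0.9]
width: 85.7
gripper_force: 0.0
```

```bash
python3 - <<'E'
from kin import *
s,R=rep()
P,Rg=grasp(-.225,.66,1,np.array([536.9,59.8,87.3]),up=100);print(P)
go(s,P,Rg)
# fingers-down push option
E
```

```text
19.3 pos [ 640.749 -119.308  203.122] q [-0.181  0.722  0.572  1.558 -0.443  0.988 -1.119] F [ 0.247  0.095 -0.912] w 85.69762782893913
angle -0.009233622479758619 casepos [-78.941 -80.494 203.122] -EX in tool [-1.     0.012 -0.005] -n in tool [ 0.611 -0.008  0.791] up [ 0.005  0.001 -1.   ]
[535.015  48.81  167.529]
turn [ 0.176 -0.004  0.211] shift_now [-0.783 -1.069  0.232] shift_after_turn [-0.944 -0.883  0.371]
```

Emit:
step_arm([
  [[0.088,-0.002,0.106,0,0,0,0],[0.088,-0.002,0.106,0,0,0,0],[0,0,0,-0.157,-0.147,0.062,0],[0,0,0,-0.157,-0.147,0.062,0],[0,0,0,-0.157,-0.147,0.062,0],[0,0,0,-0.157,-0.147,0.062,0],[0,0,0,-0.157,-0.147,0.062,0],[0,0,0,-0.157,-0.147,0.062,0],[0,0,0,0,0,0,0]],
])

```text
clock: 20.2
eef_pos: [531.2, 54.2, 164.2]
tool_rot: [-3.001, 0.017, -0.229]
force: [-0.0, 0.7, -0.4]
width: 85.4
gripper_force: 0.0
```

```bash
python3 - <<'E'
from kin import *
from cell import ctrl
s,R=rep()
go(s,np.array([537.4,61.2,73.2]),Ro.from_euler('xyz',[-2.999,.012,-.23]).as_matrix())
T=ctrl.get_image('top');S=ctrl.get_image('side')
cv2.imwrite('pics/k.png',np.hstack([cv2.resize(T['img'][140:300,210:430],(440,320)),cv2.resize(S['img'][80:320,220:490],(360,320))])[:,:,::-1])
E
```

```text
20.2 pos [531.213  54.196 164.243] q [-0.395  0.601  0.503  1.945 -0.635  0.752 -1.28 ] F [-0.023  0.653 -0.411] w 85.42683732006161
angle -0.2228603290910968 casepos [-198.3     86.404  164.243] -EX in tool [-0.985  0.171 -0.007] -n in tool [0.62  0.005 0.784] up [-0.017 -0.14  -0.99 ]
turn [0.003 0.007 0.   ] shift_now [0.04  0.03  0.608] shift_after_turn [0.037 0.032 0.608]
```

View pics/k.png

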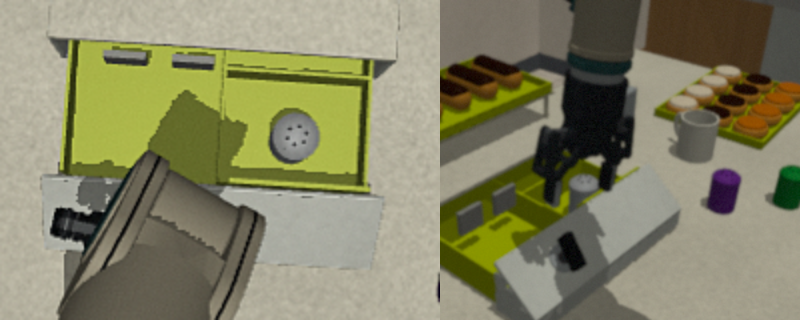

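The shaker stands upright mid-bay (crop (295,137) in the top view) and the handle is unmoved. Re-grip the handle.

Emit:
step_arm([
  [[0,0.007,0,0.037,0.032,0,0],[0,0,0,0,0,0.16,0],[0,0,0,0,0,0.16,0],[0,0,0,0,0,0.16,0],[0,0,0,0,0,0.12,0],[0,0,0,0,0,0,0],[0,0,0,0,0,0,1],[0,0,0,0,0,0,1],[0,0,0,0,0,0,1],[0,0,0,0,0,0,1],[0,0,0,0,0,0,1]],
])

```text
clock: 21.4
eef_pos: [543.0, 59.4, 77.3]
tool_rot: [-2.997, 0.005, -0.234]
force: [-0.3, 4.2, 10.5]
width: 15.3
gripper_force: 58.8
```

```bash
python3 - <<'E'
from kin import *
s,R=rep()
go(s,np.array([675.2,51.2,73.2]),Ro.from_euler('xyz',[-3.0,.01,-.236]).as_matrix())
E
```

```text
21.4 pos [542.957  59.426  77.272] q [-0.313  0.734  0.374  1.981 -0.779  0.568 -1.152] F [-0.329  4.209 10.501] w 15.26020456963391
angle -0.22795080312593796 casepos [-186.877   92.303   77.272] -EX in tool [-0.985  0.174 -0.02 ] -n in tool [0.61  0.006 0.792] up [-0.005 -0.144 -0.99 ]
turn [-0.004 -0.006  0.004] shift_now [ 0.87  -0.146  0.044] shift_after_turn [ 0.87  -0.149  0.04 ]
```

Emit:
step_arm([
  [[0,0,0,0.04,-0.0065,0.001,1],[0,0,0,0.07,-0.0113,0.0015,1],[0,0,0,0.09,-0.0146,0.002,1],[0,0,0,0.09,-0.0146,0.002,1],[0,0,0,0.09,-0.0146,0.002,1],[0,0,0,0.09,-0.0146,0.002,1],[0,0,0,0.09,-0.0146,0.002,1],[0,0,0,0.09,-0.0146,0.002,1],[0,0,0,0.09,-0.0146,0.002,1],[0,0,0,0.06,-0.0097,0.001,1],[0,0,0,0.03,-0.005,0,1],[0,0,0,0,0,0,1]],
])

```text
clock: 22.6
eef_pos: [670.2, 50.0, 77.4]
tool_rot: [-2.997, 0.002, -0.234]
force: [2.1, 5.0, 8.3]
width: 14.6
gripper_force: 58.5
```

Emit:
step_arm([
  [[0,0,0,0.03,-0.005,0.001,1],[0,0,0,0.03,-0.005,0.001,1],[0,0,0,0.02,-0.003,0,1],[0,0,0,0,0,0,1]],
])

```text
clock: 23.0
eef_pos: [681.0, 49.2, 77.4]
tool_rot: [-2.997, 0.004, -0.234]
force: [-0.7, 5.9, 10.5]
width: 14.5
gripper_force: 58.9
```

```bash
python3 -c "
from kin import *;rep()"
```

```text
23.0 pos [681.027  49.239  77.391] q [-0.293  0.89   0.453  1.583 -0.696  0.821 -1.295] F [-0.658  5.899 10.461] w 14.493107821303976
angle -0.22733004887057157 casepos [-48.449  90.095  77.391] -EX in tool [-0.985  0.174 -0.021] -n in tool [0.61  0.006 0.793] up [-0.004 -0.144 -0.99 ]
```

Emit:
step_arm([
  [[0,0,0,0.015,-0.0025,0,1],[0,0,0,0.015,-0.0025,0,1],[0,0,0,0,0,0,1]],
])

```text
clock: 23.3
eef_pos: [681.2, 49.3, 77.3]
tool_rot: [-2.998, 0.013, -0.233]
force: [-11.1, 4.4, 17.9]
width: 14.6
gripper_force: 59.8
```

Emit:
step_arm([
  [[0,0,0,-0.02,0.003,0,1],[0,0,0,0,0,0,0],[0,0,0,0,0,0,0],[0,0,0,0,0,0,0],[0,0,0,0,0,-0.2,0],[0,0,0,0,0,-0.25,0],[0,0,0,0,0,-0.25,0],[0,0,0,0,0,-0.25,0],[0,0,0,-0.25,0,0,0],[0,0,0,-0.3,0,0,0],[0,0,0,-0.3,0,0,0],[0,0,0,-0.2,0,0,0]],
])

```text
clock: 24.5
eef_pos: [520.8, 62.8, 216.5]
tool_rot: [-3.004, 0.008, -0.237]
force: [-0.5, 1.5, 1.2]
width: 85.0
gripper_force: 0.0
```

```bash
python3 - <<'E'
from kin import *
from cell import ctrl
s,R=rep()
T=ctrl.get_image('top');S=ctrl.get_image('side')
x,f=fit(T,S,KN,-.22);print(x,f)
cv2.imwrite('pics/f.png',np.hstack([cv2.resize(T['img'][60:300,90:530],(440,240)),cv2.resize(S['img'][120:300,120:390],(360,240))])[:,:,::-1])
E
```

```text
24.5 pos [520.795  62.782 216.517] q [-0.474  0.515  0.576  1.928 -0.565  0.835 -1.373] F [-0.497  1.46   1.199] w 85.00996505732682
angle -0.22609466683578208 casepos [-209.196   94.375  216.517] -EX in tool [-0.984  0.177 -0.016] -n in tool [ 0.612 -0.001  0.791] up [-0.008 -0.137 -0.991]
[674.753  48.498  86.585  -0.237] 0.3640875238211516
```

View pics/f.png

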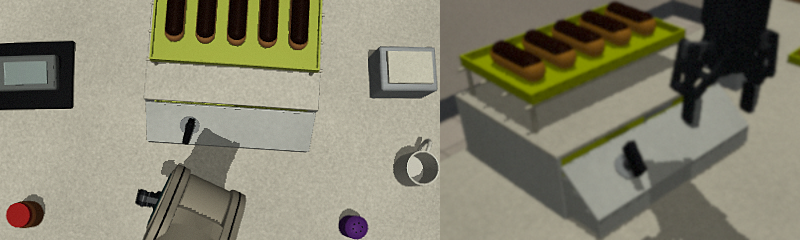

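The drawer is shut: the handle is back at its first position (674.7, 48.5). The jar and mug haven't moved and the robot is clear.

```bash
python3 -c "
from cell import ctrl
print(ctrl.finish_job())"
```

```text
the job is handed in; nothing more can be done
None
```

The job is handed in at about 25 s: the steel shaker was stood upright in the drawer's bay and released, the drawer was pushed fully home, and the jar and mug were left where they stood.

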